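# Load the long weld sample on the tall riser

## Task

Set the longer of the two bar-shaped metal samples on the narrow top of the taller riser, ready for the microscope: lying flat with its weld bead still up, lengthwise along the top and centred on it, and let go. Leave the short bar and the round sample where they are.

Things in the scene. Friction and masses are not known exactly. Their poses are not given: they have to be found in the camera images.
- long_bar_center (a point): Centre (half-way up, 15 mm above its underside) of the long bar, a loose bare-metal weld sample 100 mm long (its x axis), 30 mm wide (y) and 30 mm tall (z up), 0.15 to 0.35 kg, lying on the table at any yaw; a thin dark weld bead (1 mm proud) crosses the middle of its upper face. It may lie either way round on the riser.
- tall_riser_top (a point): Centre of the flat top face of the tall riser, which is fixed to the table: a black plate 110 mm long (its x axis), 40 mm wide (y) and 12 mm thick, whose top is 90 mm above the table, on a 22 mm column over a white base 110 x 66 x 12 mm. z points up. A second riser stands near it, the same but only 45 mm tall: it is not to be used.
- short_bar_center (a point): Centre of the short bar, a loose sample of the same metal, with the same 30 x 30 mm section and bead but only 45 mm long (its x axis); a bystander on the table.
- round_mount_center (a point): Centre of the round sample, a loose upright black resin disc 40 mm in diameter and 25 mm tall with a bit of metal in its top face; a bystander on the table.
Mind the look-alikes: they are no part of the job. Leave any green look-alike of the part that bears tall_riser_top alone.

How it is judged:
At the end, for the whole second after the job is handed in: The long bar rests, released and still, flat on the tall riser's top with its bead up: its centre within 20 mm of the top's centre along the top and 14 mm across it, at the height of resting on it (within 4 mm), its length within 15 degrees of the top's length, tilted less than 10 degrees (x of long_bar_center in the frame of tall_riser_top between -0.02 and 0.02 m and y of long_bar_center in the frame of tall_riser_top between -0.014 and 0.014 m and z of long_bar_center in the frame of tall_riser_top between 0.011 and 0.019 m and angle between the x axis of long_bar_center and the x axis of tall_riser_top, either way round below 0.26 rad and angle between long_bar_center's own z axis and vertical below 0.17 rad and linear speed of long_bar below 0.02 m/s and angular speed of long_bar below 0.2 rad/s); the robot touches nothing.
It fails at once if the short bar is moved by more than 30 mm (distance of short_bar_center from where it was at the start of the episode above 0.03 m).
It fails at once if the round sample is moved by more than 30 mm (distance of round_mount_center from where it was at the start of the episode above 0.03 m).
It also fails if it takes over 40 s, if anything falls off the work surface, if the arm or the gripper's body presses on something with over 40 N, if the wrist force passes 120 N, or if a joint passes its speed limit or range.

## Robot

A 6-joint arm with a two-finger parallel gripper is mounted at the origin on the work surface. World frame = base frame: x ahead of the robot, y to its left, z up, the work surface at z = 0. Lengths are in m, angles in rad, forces in N, time in s.
With the tool pointing down it reaches from about 0.35 to 1 m from the base axis. Payload 7.1 kg.
Tool frame: the origin (TCP) lies at the very end of the fingers, on their centre line; the grasp point (between the pads) lies 19 mm behind it (pinch_z is the distance from the TCP to the grasp point, in m); z points along the fingers, y is the line along which they close (so a half turn about z gives the same grasp; the last joint's range is limited). The gripper opens to 85 mm and grips with 20 to 120 N. Pads are 22 mm wide; open, the fingers measure 114 mm over their backs; the gripper's body (76 mm by 85 mm) begins 54 mm behind the grasp point. The pads swing forward as they close: fully open they stand 13 mm farther back than shut.
Start: joints at [-1.366, 0.423, 1.63, -0, 1.089, -0.019], TCP at [0.139, -0.609, 0.231] pointing down, gripper open.
Joint ranges: [-3, 3], [-0.9, 2.11], [0.09, 2.58], [-1.31, 4.45], [0.11, 2.69], [-2.54, 2.54]. Speed limits (rad/s): [2.39, 2.39, 3.01, 3.14, 3.14, 3.14].

## Interface

Orientations are given as a unit quaternion [w, x, y, z].
In Python, from station import * gives the robot as it stands.
- The arm moves only by the shell command python3 -m creep 'ROWS' [FORCE]. ROWS is JSON, a list of rows, each a list of 3 entries, a list of its own where there are three numbers: the closure, from 0 (fully open) to 1 (shut), then the shift along the tool's x, y, z in units of 60 mm (1.0 is 60 mm), then the turn about the tool's z in rad. In form: [[gripper, [dx, dy, dz], turn], ...]. A call has 1 to 12 rows; each row shifts and turns the commanded pose from where the row before left it, along the tool's axes as they then stand; what a row does not reach is not made up. A row lasts 1/8 s, in which the tool goes at most 62.5 mm and 10.7 degrees, less where a joint would pass 70% of its speed; a pose out of reach is approached as far as the arm can. A call is refused whole if a number of a shift passes 1 or a number of a turn 0.188, either way. A call with a gripper value outside its range is refused whole. The fingers move at their own pace and stop on an object; FORCE is the grip in N (left out, the last holds). Time passes only in rows, so rows that do not move let the fingers close. It gives the time, the measured TCP pose, the force, the opening and the grip force at its end, in the units of the state.
- get_state(): the state, without advancing time (a new reading comes with each control period).
- snapshot(name): name is "side" or "top"; returns (picture, depth): 384x512x3 uint8, red, green, blue; 384x512 float32, m along the optical axis (not along the pixel's ray), 0 where there is no reading.
- camera_model(name): a dict with "camera_matrix" (3x3 intrinsics, pixels), "rvec" (rotation vector, rad) and "tvec" (3), from world to camera coordinates, as OpenCV has them. Camera axes: x right, y down, z forward; pixel columns grow to the right and rows downward; lengths in m; the calibration is good to about 2 mm. A picture is of the moment at which its call begins. camera_model takes no time and is no camera call.
- close_job(): hands the job in; it is judged then, once.
The state is a dict: "t": time; "joint_positions": joint angles; "joint_velocities": joint speeds; "joint_efforts": joint torques, N m; "tcp_pos": TCP position; "tcp_rot": TCP orientation; "force": force on the tool from outside, world axes, zero at the start; "moment": the same for the moment, N m; "grip_width": opening from 0.0 (shut) to 1.0 (fully open); "grasp_force": force on a finger pad.
Only numpy, scipy, OpenCV 4.12 (cv2) and the standard library are available. Lean on these libraries where they do the work, as an engineer would, in place of code of your own. Each camera call takes 0.05 s, during which the arm holds its last target. There are 200 camera calls.

## Working session

There is one attempt and no reset: what is moved stays moved. The work goes in short steps, Python scripts to look and compute and a shell command to move; the robot and the scene stay as the last step left them, time stands still between calls to the robot, and variables do not carry over. Pictures are saved under pics/ and viewed, at most 10 in all, crops included, and the job is handed in when it is done.

```bash
mkdir -p pics
cat > h.py <<'E'
from station import *
import numpy as np, cv2
def cam(n):
    m=camera_model(n);R=cv2.Rodrigues(np.array(m["rvec"],float))[0]
    return np.array(m["camera_matrix"],float),R,np.array(m["tvec"],float).ravel()
def cloud(n,d):
    K,R,t=cam(n);v,u=np.mgrid[:384,:512]
    p=np.stack([(u-K[0,2])/K[0,0]*d,(v-K[1,2])/K[1,1]*d,d],-1)
    return (p-t)@R
def ray(n,u,v,z):
    K,R,t=cam(n);d=R.T@np.linalg.inv(K)@[u,v,1];c=-R.T@t
    return c+d*(z-c[2])/d[2]
E
python3 - <<'E'
from h import *
for n in("top","side"):
    im,d=snapshot(n);np.savez(f"{n}0.npz",im=im,d=d);cv2.imwrite(f"pics/{n}0.png",im[:,:,::-1])
    K,R,t=cam(n);print(n,K[0,0],-R.T@t)
print(get_state())
E
```

```text
top 404.375430740035 [ 0.37048716 -0.05055453  0.90805475]
side 462.41668000256004 [ 0.38730409 -0.74359942  0.56949507]
{'t': 0.1, 'joint_positions': array([-1.36601773e+00,  4.23790628e-01,  1.63062597e+00,  1.28165609e-05,
        1.08858569e+00, -1.90250500e-02]), 'joint_velocities': array([ 0.00085575, -0.00141392, -0.0022095 ,  0.00043845, -0.00139323,
        0.00059872]), 'joint_efforts': array([-2.84401249e-04, -5.58428621e+01, -2.82444799e+01,  1.04412658e-05,
        2.91618679e-03,  2.45551223e-05]), 'tcp_pos': array([ 0.13862401, -0.60892033,  0.23060219]), 'tcp_rot': array([-7.02306474e-04,  9.93745607e-01,  1.11665443e-01, -5.97161339e-05]), 'force': array([-0.48821249,  0.18610821, -0.71033769]), 'moment': array([-0.00102231,  0.05202118,  0.05865547]), 'grasp_force': 0.0, 'grip_width': 0.9998526577046236}
```

View pics/top0.png

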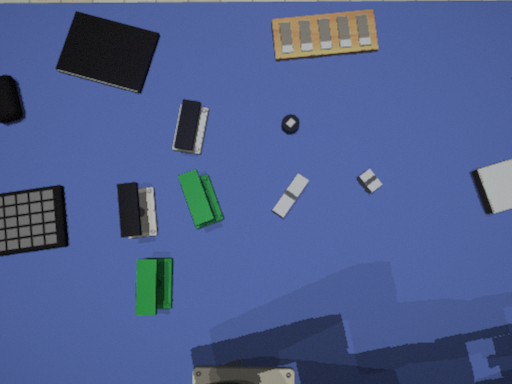

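View pics/side0.png

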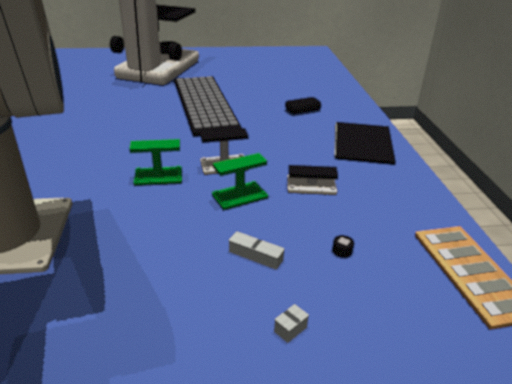

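The top view shows the long bar at (291,195), the short bar at (370,181) and the disc at (290,124). The tall black riser is at (129,209), the low one at (188,126), and the green look-alikes are at (197,198) and (147,286). Next I measure the bar and the tall plate.

Run:
```python
from h import *
D=np.load("top0.npz");im=D["im"];d=D["d"];P=cloud("top",d)
hsv=cv2.cvtColor(im,cv2.COLOR_RGB2HSV)
def rep(name,mask,box,z):
    u0,v0,u1,v1=box;m=np.zeros(mask.shape,np.uint8);m[v0:v1,u0:u1]=mask[v0:v1,u0:u1]
    n,l,s,c=cv2.connectedComponentsWithStats(m);i=1+np.argmax(s[1:,4])
    m=(l==i).astype(np.uint8)
    ct=max(cv2.findContours(m,0,2)[0],key=cv2.contourArea).reshape(-1,2)
    W=np.array([ray("top",u,v,z)[:2] for u,v in ct],np.float32)
    c,s,a=cv2.minAreaRect(W);b=cv2.boxPoints((c,s,a));e=[b[1]-b[0],b[2]-b[1]];e=max(e,key=np.linalg.norm)
    zz=P[(m>0)&(d>0)][:,2]
    print(name,np.round(c,4),np.round(s,4),"yaw",np.degrees(np.arctan2(e[1],e[0]))%180,"z pct",np.percentile(zz,[5,50,95]).round(4))
g=hsv[...,1]<70; v=hsv[...,2]
obj=((P[...,2]>.022)&(P[...,2]<.045)&(d>0))
rep("bar_color",(g&(v>90)|obj),(265,165,318,225),.03)
rep("bar_depth",obj,(265,165,318,225),.03)
rep("short",obj,(350,160,390,200),.03)
rep("tall_d",(P[...,2]>.08)&(P[...,2]<.1)&(d>0),(105,170,165,245),.09)
rep("tall_c",v<50,(105,170,165,245),.09)
rep("low_d",(P[...,2]>.036)&(P[...,2]<.055)&(d>0),(165,90,215,160),.045)
rep("green1",(P[...,2]>.06)&(d>0),(175,165,225,230),.09)
rep("green2",(P[...,2]>.06)&(d>0),(130,250,175,320),.09)
rep("round",(P[...,2]>.017)&(P[...,2]<.035)&(d>0),(275,110,305,140),.025)
```

```text
bar_color [ 0.4776 -0.0995] [0.0311 0.1018] yaw 145.44106 z pct [0.0136 0.0301 0.0328]
bar_depth [ 0.4771 -0.0988] [0.0298 0.0999] yaw 145.43399 z pct [0.0274 0.0302 0.0329]
short [ 0.5104 -0.2727] [0.0447 0.0315] yaw 37.37421 z pct [0.0271 0.0303 0.0329]
tall_d [0.4388 0.2341] [0.1103 0.043 ] yaw 7.0666356 z pct [0.0865 0.0902 0.0925]
tall_c [0.4401 0.2288] [0.1076 0.0488] yaw 7.1572967 z pct [0.0803 0.0901 0.0925]
low_d [0.6307 0.1289] [0.0417 0.1116] yaw 170.92412 z pct [0.0417 0.045  0.0475]
green1 [0.4647 0.0977] [0.1106 0.0409] yaw 20.938936 z pct [0.0875 0.0902 0.0924]
green2 [0.2829 0.1925] [0.109  0.0421] yaw 2.1581516 z pct [0.0865 0.0903 0.0926]
round [ 0.6399 -0.0984] [0.0392 0.0381] yaw 0.072552405 z pct [0.0214 0.0249 0.0275]
```

Every size and height matches. Bar centre is (0.477, -0.099) at yaw -34.6°, and the tall top is (0.439, 0.233) at yaw 7.1°. I'll go above the bar first, then turn.

```bash
python3 -m creep '[[0,[0.615,-0.587,0],0],[0,[0.615,-0.587,0],0],[0,[0.615,-0.587,0],0],[0,[0.615,-0.587,0],0],[0,[0.615,-0.587,0],0],[0,[0.615,-0.587,0],0],[0,[0.615,-0.587,0],0],[0,[0.615,-0.587,0],0],[0,[0.615,-0.587,0],0],[0,[0.615,-0.587,0],0],[0,[0.615,-0.587,0],0],[0,[0.615,-0.587,0],0]]' 70
python3 -m creep '[[0,[0,0,0],0.166],[0,[0,0,0],0.166],[0,[0,0,0],0.166],[0,[0,0,0],0.166],[0,[0,0,0],0.164],[0,[0,0,0],0],[0,[0,0,0],0]]'
cat >> h.py <<'E'
def off(x,y,z,yawdeg):
    s=get_state();w,a,b,c=s["tcp_rot"];H=2*np.arctan2(b,a);d=np.array([x,y,z])-s["tcp_pos"]
    tx=[np.cos(H),np.sin(H)];ty=[np.sin(H),-np.cos(H)]
    print("t",s["t"],"H",np.degrees(H)," turn",np.radians((np.degrees(H)-yawdeg+90)%180-90),"units",np.round(np.array([d[:2]@tx,d[:2]@ty,-d[2]])/.06,3),"pos",s["tcp_pos"].round(4),"grip",s["grip_width"],s["grasp_force"],"j",s["joint_positions"].round(2),s["force"].round(1))
E
python3 -c "
from h import *
off(.477,-.099,.004,-34.6)
off(.439,.233,.17,7.1)"
```

```text
t: 1.6
tcp_pos: [0.4773, -0.0974, 0.2312]
tcp_rot: [0.0, 0.994, 0.112, -0.0]
force: [-0.1, 0.2, -0.1]
grip_width: 0.999
grasp_force: 0.0
t: 2.48
tcp_pos: [0.4766, -0.099, 0.2312]
tcp_rot: [0.0, 0.955, -0.296, -0.0]
force: [0.1, 0.5, 0.1]
grip_width: 1.002
grasp_force: 0.0
t 2.475 H -34.4386331454854  turn 0.0028163829148663937 units [ 0.006 -0.004  3.786] pos [ 0.4766 -0.099   0.2312] grip 1.0016556183659975 0.0 j [-0.23  0.22  1.93 -0.    0.99  1.94] [0.1 0.5 0.1]
t 2.475 H -34.4386331454854  turn -0.7249859151667689 units [-3.646 -4.21   1.02 ] pos [ 0.4766 -0.099   0.2312] grip 1.0016556183659975 0.0 j [-0.23  0.22  1.93 -0.    0.99  1.94] [0.1 0.5 0.1]
```

```bash
python3 -m creep '[[0,[0,0,0.6],0],[0,[0,0,0.6],0],[0,[0,0,0.6],0],[0,[0,0,0.6],0],[0,[0,0,0.5],0],[0,[0,0,0.4],0],[0,[0,0,0.3],0],[0,[0,0,0.18],0],[0,[0,0,0],0],[0,[0,0,0],0]]'
python3 -m creep '[[0.4,[0,0,0],0],[0.4,[0,0,0],0],[0.5,[0,0,0],0],[0.6,[0,0,0],0],[0.7,[0,0,0],0],[0.8,[0,0,0],0],[1,[0,0,0],0],[1,[0,0,0],0],[1,[0,0,0],0],[1,[0,0,0],0]]' 70
```

```text
t: 3.72
tcp_pos: [0.4771, -0.0991, 0.005]
tcp_rot: [-0.0, 0.955, -0.297, 0.0]
force: [-0.3, 0.8, -0.9]
grip_width: 1.003
grasp_force: 0.0
t: 4.97
tcp_pos: [0.4768, -0.099, 0.0049]
tcp_rot: [-0.0, 0.955, -0.297, 0.0]
force: [-1.1, 0.4, 5.6]
grip_width: 0.333
grasp_force: 69.8
```

```bash
python3 -m creep '[[1,[0,0,-0.1],0],[1,[0,0,-0.3],0],[1,[0,0,-0.5],0],[1,[0,0,-0.5],0],[1,[0,0,-0.5],0],[1,[0,0,-0.5],0],[1,[0,0,-0.4],0],[1,[0,0,-0.3],0],[1,[0,0,0],0]]'
python3 - <<'E'
from h import *
off(.439,.233,.17,7.1)
im,d=snapshot("side");cv2.imwrite("pics/side1.png",im[:,:,::-1])
E
```

```text
t: 6.1
tcp_pos: [0.4774, -0.0992, 0.1926]
tcp_rot: [-0.0, 0.955, -0.298, 0.002]
force: [0.1, 0.7, -2.0]
grip_width: 0.336
grasp_force: 69.2
t 6.1 H -34.618552593483514  turn -0.7281261019227068 units [-3.673 -4.192  0.376] pos [ 0.4774 -0.0992  0.1926] grip 0.3363961462547277 69.20825242996216 j [-0.23  0.28  1.96  0.    0.9   1.95] [ 0.1  0.7 -2. ]
```

View pics/side1.png

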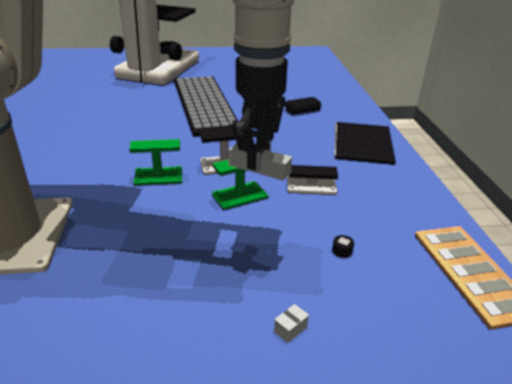

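The side view shows the bar gripped level at about (262,163), bead up, and clear of everything. The short bar and disc haven't moved. I'll carry it over and turn it.

```bash
python3 -m creep '[[1,[-0.2,-0.23,0],0],[1,[-0.367,-0.419,0],0],[1,[-0.367,-0.419,0],0],[1,[-0.367,-0.419,0],0],[1,[-0.367,-0.419,0],0],[1,[-0.367,-0.419,0],0],[1,[-0.367,-0.419,0],0],[1,[-0.367,-0.419,0],0],[1,[-0.367,-0.419,0],0],[1,[-0.367,-0.419,0],0],[1,[-0.17,-0.191,0],0],[1,[0,0,0],0]]'
python3 -m creep '[[1,[0,0,0],-0.1],[1,[0,0,0],-0.14],[1,[0,0,0],-0.14],[1,[0,0,0],-0.14],[1,[0,0,0],-0.12],[1,[0,0,0],-0.088],[1,[0,0,0],0],[1,[0,0,0],0]]'
python3 - <<'E'
from h import *
off(.439,.233,.0965,7.1)
im,d=snapshot("top");cv2.imwrite("pics/top2.png",im[:,:,::-1])
P=cloud("top",d)
im,d=snapshot("side");cv2.imwrite("pics/side2.png",im[100:220,150:310,::-1].repeat(4,0).repeat(4,1))
E
```

```text
t: 7.65
tcp_pos: [0.444, 0.2181, 0.1898]
tcp_rot: [-0.012, 0.958, -0.287, -0.01]
force: [-0.2, -0.6, -2.3]
grip_width: 0.339
grasp_force: 69.3
t: 8.65
tcp_pos: [0.4442, 0.2175, 0.1901]
tcp_rot: [-0.015, 0.997, 0.072, -0.005]
force: [0.2, -0.3, -1.5]
grip_width: 0.34
grasp_force: 69.3
t 8.65 H 8.24650889980323  turn 0.020010355204984006 units [-0.048 -0.269  1.561] pos [0.4442 0.2175 0.1901] grip 0.34004977089245997 69.2600154876709 j [0.41 0.29 1.95 0.04 0.9  1.81] [ 0.2 -0.3 -1.5]
```

View pics/side2.png

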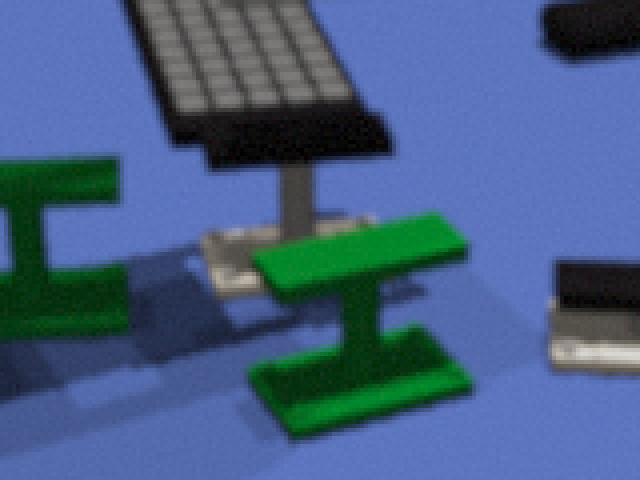

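The crop shows the tall riser's plate clear at about (225,135) in the full image. The bar is still above it, outside the crop. The tool stopped 16 mm short, so I'll correct that and go lower.

```bash
python3 -m creep '[[1,[-0.02,-0.13,0],0.02],[1,[-0.028,-0.139,0],0],[1,[0,0,0.3],0],[1,[0,0,0.4],0],[1,[0,0,0.3],0],[1,[0,0,0.15],0],[1,[0,0,0],0],[1,[0,0,0],0]]'
python3 - <<'E'
from h import *
off(.439,.233,.0955,7.1);print(get_state()["tcp_rot"])
im,d=snapshot("side");cv2.imwrite("pics/side3.png",im[60:220,130:330,::-1].repeat(3,0).repeat(3,1))
im,d=snapshot("top");P=cloud("top",d)[150:270,90:180];im=im[150:270,90:180];cv2.imwrite("pics/top3.png",im[:,:,::-1].repeat(4,0).repeat(4,1))
E
```

```text
t: 9.75
tcp_pos: [0.4387, 0.2361, 0.1223]
tcp_rot: [-0.015, 0.998, 0.063, -0.004]
force: [-0.3, 0.5, -1.9]
grip_width: 0.338
grasp_force: 69.3
t 9.75 H 7.270811102338335  turn 0.002981216134764911 units [-0.002  0.051  0.447] pos [0.4387 0.2361 0.1223] grip 0.3376737030659466 69.3226683139801 j [0.45 0.4  1.98 0.05 0.75 1.86] [-0.3  0.5 -1.9]
[-0.01516012  0.99786348  0.06339934 -0.00437853]
```

View pics/side3.png

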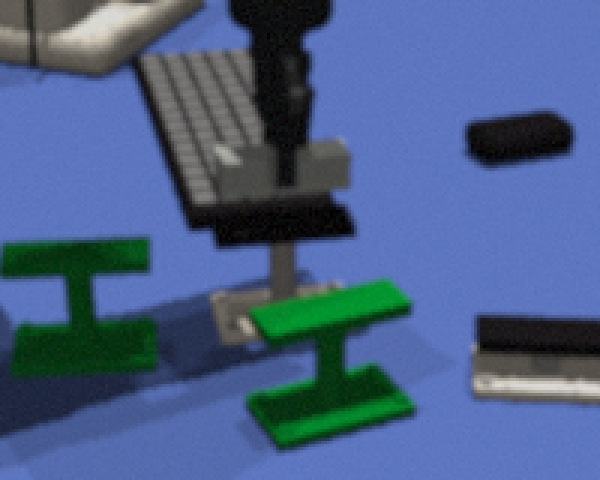

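View pics/top3.png

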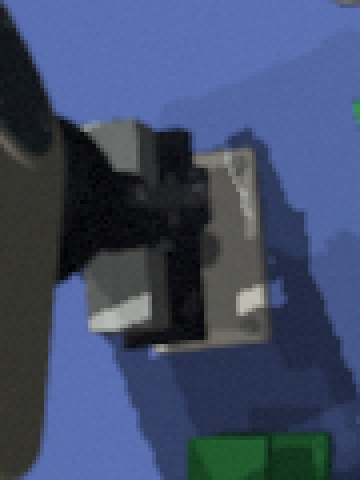

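The bar (side crop x 216–350) is centred along the plate (215–355), level and lined up with it in the top view. I'll lower it slowly.

```bash
python3 -m creep '[[1,[0,0.04,0.15],0],[1,[0,0,0.12],0],[1,[0,0,0.08],0],[1,[0,0,0.04],0],[1,[0,0,0.03],0],[1,[0,0,0.01],0],[1,[0,0,0],0],[1,[0,0,0],0]]'
```

```text
t: 10.85
tcp_pos: [0.4384, 0.2341, 0.096]
tcp_rot: [-0.015, 0.998, 0.063, -0.005]
force: [-0.0, 0.1, -2.3]
grip_width: 0.338
grasp_force: 69.3
```

```bash
python3 -m creep '[[1,[0,0,0.015],0],[1,[0,0,0.015],0],[1,[0,0,0],0],[1,[0,0,0],0]]'
```

```text
t: 11.35
tcp_pos: [0.4384, 0.2342, 0.0952]
tcp_rot: [-0.015, 0.998, 0.063, -0.005]
force: [-4.7, -2.3, 13.9]
grip_width: 0.334
grasp_force: 71.3
```

Contact shows at 14 N. I'll open the fingers gently, partway first, and then retreat.

```bash
python3 -m creep '[[0.6,[0,0,0],0],[0.55,[0,0,0],0],[0.5,[0,0,0],0],[0.4,[0,0,0],0],[0.3,[0,0,0],0],[0.2,[0,0,0],0],[0.2,[0,0,0],0],[0.2,[0,0,0],0]]' 20
python3 -m creep '[[0.2,[0,0,-0.1],0],[0.2,[0,0,-0.2],0],[0.2,[0,0,-0.4],0],[0.2,[0,0,-0.5],0],[0.2,[0,0,-0.5],0],[0.2,[0,-0,-0.5],0],[0.2,[-0.5,-0.3,0],0],[0.2,[-0.5,-0.3,0],0],[0.2,[-0.5,-0.3,0],0],[0.2,[0,0,0],0]]'
python3 - <<'E'
from h import *
im,d=snapshot("side");cv2.imwrite("pics/side4.png",im[60:220,130:330,::-1].repeat(3,0).repeat(3,1))
im,d=snapshot("top");P=cloud("top",d)
m=((P[...,2]>.11)&(P[...,2]<.13)&(d>0)).astype(np.uint8);m[:,:90]=0;m[:150]=0;m[270:]=0;m[:,180:]=0
p=P[m>0][:,:2].astype(np.float32);print(len(p),cv2.minAreaRect(p),np.percentile(P[m>0][:,2],[5,50,95]))
cv2.imwrite("pics/top4.png",im[150:270,90:210,::-1].repeat(4,0).repeat(4,1))
E
```

```text
t: 12.35
tcp_pos: [0.4382, 0.2341, 0.094]
tcp_rot: [-0.015, 0.998, 0.063, -0.005]
force: [0.5, -0.1, 0.0]
grip_width: 0.798
grasp_force: 0.0
t: 13.6
tcp_pos: [0.342, 0.2728, 0.2292]
tcp_rot: [-0.015, 0.998, 0.064, -0.005]
force: [0.1, 0.3, 1.1]
grip_width: 0.799
grasp_force: 0.0
843 ((0.43932029604911804, 0.23449662327766418), (0.10007759928703308, 0.03170720487833023), 6.840734958648682) [0.11453218 0.12017102 0.1226543 ]
```

View pics/side4.png

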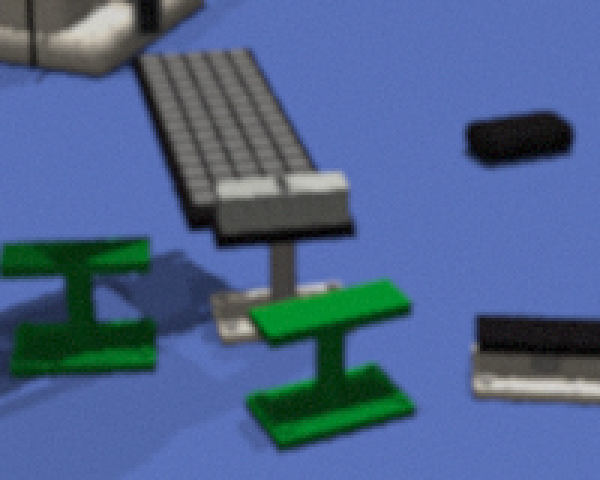

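View pics/top4.png

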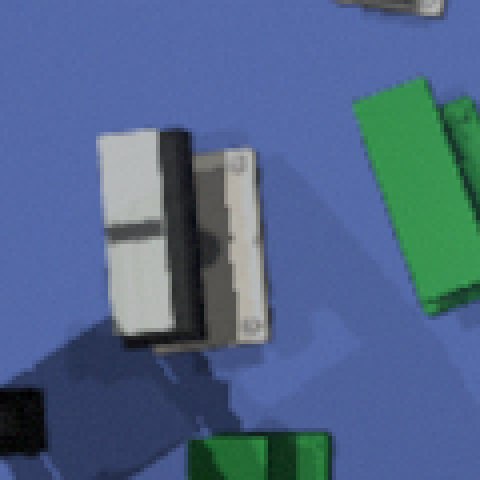

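The bar lies flat and bead up on the tall plate (side crop, bead at (283,183)). It measures (0.4393, 0.2345) at yaw 6.8° with its top at 0.120 m, and the gripper is clear. I'm handing in.

```bash
python3 -c "
from station import *
print(close_job())"
```

```text
the job is handed in; nothing more can be done
None
```

The long bar is released on the tall riser's top, flat and bead up, measured within about 2 mm and 1° of centred and aligned; the short bar and round sample were not touched, and the job is handed in.

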